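Clamp a glued gift box shut in its jig

TASK

The lid of this gift box of cake pieces has just had its glue dots put on and must be held shut in the plywood jig while they set. Without grasping or lifting anything, press the half-open lid fully down and push the box along between the rails until it is fully home against the end stop; then flip the orange clamp handle over past its centre so that the clamp snaps shut with its rubber pad pressing on the lid, and leave it like that. Do not crush the box, and leave the tin, jar, stamp and labels round it alone.

Things in the scene. Friction and masses are not known exactly. Their poses are not given: they have to be found in the camera images.
- jig: Fixed plywood jig, 182x232x12 mm board. Origin: table level, under the box's centre when the box is home; x to the robot's right, y away from the robot to the end stop, z up. Board top z 12 mm. Rails along y, faces 97 mm apart, tops z 32. End stop's face at y +91, top z 38. The clamp stands on a riser on the left (-x) side, in the plane y = -30, its tall parts at x -112 to -54 below z 105
- gift_box: White card gift box, 99x183x48 mm with the lid shut, about 0.5 kg, six cake pieces inside, lying on the jig's board between the rails, pulled back from the end stop. Origin: centre of its underside. Its own +y points along the rails away from the stop (jig -y); the lid is hinged at its -y end, next to the stop. Home (touching the stop): its origin over the jig's along jig y, at most 3 mm short of it. Over 60 N crushes it
- box_end (a point): Centre of the box's upright free end face, 20 mm above its underside, facing the robot, 88 mm from the box's origin; push here towards the stop. The lid's 18 mm skirt covers the top of this face when shut
- gift_box_lid (a joint): Lid of the gift box, rad: 0 fully shut, grows as the free end (away from the stop) rises; starts 0.28 to 0.5. A stiff card crease holds it where it is left; about 0.5 N at the free end moves it. Hinge line 47 mm above the box's underside, at its stop end; lid 181 mm long
- lid_edge (a point): Middle of the lid's top free edge, 181 mm from the hinge line, moves with the lid; 48 mm above the box's underside when the lid is shut
- clamp_handle (a joint): Handle of the toggle clamp, rad: 0 open (standing up, tilted 10 degrees to jig -x), 1.2 clamped (against its stop, pointing to jig -x, 11 degrees above level). Turns about an axis along jig y at jig x -102, z 92 mm. Sprung open up to the dead centre at 1.02, needing up to about 5 N at the grip; past it, it snaps shut and holds itself
- handle_tip (a point): Outer end of the clamp's orange 16 mm round grip, 85 mm from the handle's axis (the grip is the last 60 mm); 176 mm above the table and at jig x -116 when open, 109 mm and jig x -185 when clamped. Push the grip from its box side towards jig -x, then down
- clamp_pad: Black rubber pad, 19 mm across, on a sprung spindle (1 N a mm) at the end of the clamp's bar. Origin: centre of its pressing face. Clamp open: the bar stands up at jig x about -60, up to z 150, pad facing the box side. Clamped: it presses on the lid at jig x -4, y -30 with about 3 N, 6 N at the dead centre
- tea_tin: Tin, 58 mm across, 72 mm high, bystander left of the jig, near the table's front edge. Origin: centre of its underside
- date_stamp: Wooden hand stamp, 26x34x62 mm, bystander right of the jig. Origin: centre of its underside
- label_stack: Stack of white labels, 31x45x10 mm, bystander left of the jig, below the clamp's handle. Origin: centre of its underside
- honey_jar: Glass jar with white lid, 64 mm across, 97 mm high, bystander left of the jig, behind the clamp. Origin: centre of its underside

How it is judged:
By the outcome, as a careful person would: the job done as asked, in the order asked, and still so for the second after the job is handed in, with the robot touching nothing.
It also fails if it takes over 54 s, if anything falls off the work surface, if the arm or the gripper's body presses on something with over 40 N, if the wrist force passes 120 N, or if a joint passes its speed limit or range.

ROBOT

A 6-joint arm with a two-finger parallel gripper is mounted at the origin on a cart in front of the work surface, level with it; the furniture and walls round the work are solid. World frame = base frame: x ahead of the robot, y to its left, z up, the work surface at z = 0. Lengths are in m, angles in rad, forces in N, time in s.
With the tool pointing down it reaches from about 0.425 to 0.95 m from the base axis. Payload 3.5 kg.
Tool frame: the origin (TCP) lies on the centre line of the jaws, within the pads' length; the fingertips stand 11 mm ahead of it and the grasp point (between the pads) lies 8 mm behind it; x points along the fingers, y is the direction in which the jaws open and shut, and the axes are right-handed (so a half turn about x gives the same grasp; the last joint's range is limited). The gripper opens to 85 mm and grips with 20 to 120 N. Pads are 22 mm wide; open, the fingers measure 114 mm over their backs; the gripper's body (76 mm by 85 mm) begins 54 mm behind the grasp point. The pads swing forward as they close: fully open they stand 13 mm farther back than shut.
Start: joints at [-1.492, 0.286, 1.577, -0, 1.279, -0.15], TCP at [0.153, -0.657, 0.242] pointing down, gripper open.
Joint ranges: [-2.77, 2.77], [-0.9, 2.22], [0.21, 2.48], [-1.53, 4.67], [0.24, 2.81], [-2.84, 2.84]. Speed limits (rad/s): [2.79, 2.79, 3.14, 3.14, 3.14, 3.14].

INTERFACE

Orientations are given as a unit quaternion [x, y, z, w].
In Python, from plant import ctrl gives the robot as it stands. The module is installed in compiled form; this text tells all that it offers.
- The arm moves only by the tool drive_tool, never from a script. Its argument "series" is a list of rows, each a list of 2 entries, a list of its own where there are three numbers: the shift along the tool's x, y, z in units of 50 mm (1.0 is 50 mm), then the turn, a rotation vector about the tool's x, y, z in degrees. A call has 1 to 5 rows; each row shifts and turns the pose as measured when the row begins, along the tool's axes as they then stand; what a row does not reach is not made up. A row lasts 1/10 s, in which the tool goes at most 50 mm and 8.59 degrees, less where a joint would pass 70% of its speed; a pose out of reach is approached as far as the arm can. A call is refused whole if a number of a shift passes 1 or a number of a turn 8.59, either way. A call with a gripper value outside its range is refused whole. "grip" is the gripper's target within -1 to 1 (fully open at 1, half-way at 0, shut at -1), set as the call begins (left out, the last holds). The fingers move at their own pace and stop on an object; "newtons" is the grip in N (left out, the last holds). Time passes only in rows, so rows that do not move let the fingers close. It gives the time, the measured TCP pose, the force and the opening at its end, in the units of the state.
- ctrl.get_state(): the state, without advancing time (a new reading comes with each control period).
- ctrl.read_camera(name): name is "scene" or "side" or "wrist"; returns a dict with "img" (400x640x3 uint8, red, green, blue), "camera_matrix" (3x3 intrinsics, pixels), "k1" (the pictures are not rectified: a ray, as slopes to the right and down, at radius r is drawn at 1 + k1 r^2 times it, then the intrinsics apply), "R" (3x3) and "t" (3): a world point X has camera coordinates R X + t. Camera axes: x right, y down, z forward; pixel columns grow to the right and rows downward; lengths in m; the calibration is good to about 2 mm. A picture is of the moment at which its call begins. There is no depth.
- ctrl.sign_off(): hands the job in, once; it reports no verdict.
The state is a dict: "time": time; "qpos": joint angles; "dq": joint speeds; "joint_efforts": joint torques, N m; "eef_pos": TCP position; "tcp_rot": TCP orientation; "contact_force": force on the tool from outside, world axes, zero at the start; "wrist_torque": the same for the moment, N m; "opening": opening from 0.0 (shut) to 1.0 (fully open).
Only numpy, scipy, OpenCV 4.12 (cv2) and the standard library are available. Lean on these libraries where they do the work, as an engineer would, in place of code of your own. Each camera call takes 0.05 s, during which the arm holds its last target.

## Working session

There is one attempt and no reset: what is moved stays moved. The work goes in short steps, Python scripts to look and compute and a tool call to move; the robot and the scene stay as the last step left them, time stands still between calls to the robot, and variables do not carry over. Pictures are saved under pics/ and viewed, and the job is handed in when it is done.

Besides the shell and the picture viewer there is one more tool, called after ">>>" as name(argument=value, ...) on one line, values as JSON. drive_tool: Moves the arm, as the interface text tells. Its arguments: {"type":"object","properties":{"series":{"type":"array"},"grip":{"type":"number"},"newtons":{"type":"number"}},"required":["series"]}

```bash
mkdir -p pics; cat > h.py <<'E'
from plant import ctrl
import cv2, numpy as np
def snap(name,out):
    d=ctrl.read_camera(name)
    cv2.imwrite('pics/'+out,cv2.cvtColor(d['img'],cv2.COLOR_RGB2BGR))
    np.savez('pics/'+out+'.npz',**{k:np.array(d[k]) for k in('camera_matrix','k1','R','t')})
    return d
def load(out): return np.load('pics/'+out+'.npz')
def ray(d,u,v):
    K=np.array(d['camera_matrix']);k1=float(d['k1']);
    p=cv2.undistortPoints(np.array([[[u,v]]],float),K,np.array([k1,0,0,0,0.]))[0,0]
    R=np.array(d['R']);t=np.array(d['t']).ravel()
    return -R.T@t, R.T@np.array([p[0],p[1],1])
def atz(d,u,v,z):
    c,r=ray(d,u,v); return c+r*(z-c[2])/r[2]
def proj(d,X):
    R=np.array(d['R']);t=np.array(d['t']).ravel()
    return cv2.projectPoints(np.array(X,float).reshape(-1,1,3),cv2.Rodrigues(R)[0],t,np.array(d['camera_matrix']),np.array([float(d['k1']),0,0,0,0.]))[0].reshape(-1,2)
E
python3 - <<'E'
from h import *
for n in('scene','side','wrist'):
    d=snap(n,n+'0.png'); print(n,-np.array(d['R']).T@d['t'],d['k1'],np.array(d['R'])[2])
print(ctrl.get_state())
E
```

```text
scene [ 0.32608765 -0.8966746   0.62318998] 0.0011708995138850157 [ 0.18899008  0.8036005  -0.564366  ]
side [0.38673995 0.44318757 0.66152423] -0.039933260026124545 [ 0.11748843 -0.78193827 -0.61218381]
wrist [ 0.23500142 -0.63744197  0.37342047] -0.002143576710814189 [-0.31548591 -0.07082687 -0.94628336]
{'time': 0.15, 'qpos': array([-1.49199129e+00,  2.87011015e-01,  1.57785260e+00, -3.07458346e-05,
        1.27861697e+00, -1.49992912e-01]), 'dq': array([-0.00059263, -0.0011676 , -0.00504089,  0.00010575, -0.00119812,
        0.00073758]), 'joint_efforts': array([ 8.00704984e-04, -4.06602931e+01, -2.93142968e+01, -1.48408458e-04,
        3.95423092e-03, -9.86036810e-06]), 'eef_pos': array([ 0.15308142, -0.65689852,  0.24122592]), 'tcp_rot': array([ 0.70249751,  0.08138648, -0.7024708 ,  0.08005162]), 'contact_force': array([0.21444519, 0.41005812, 0.54405147]), 'wrist_torque': array([ 0.07464442, -0.00297239, -0.01196314]), 'opening': 1.0030851583072597}
```

View pics/scene0.png

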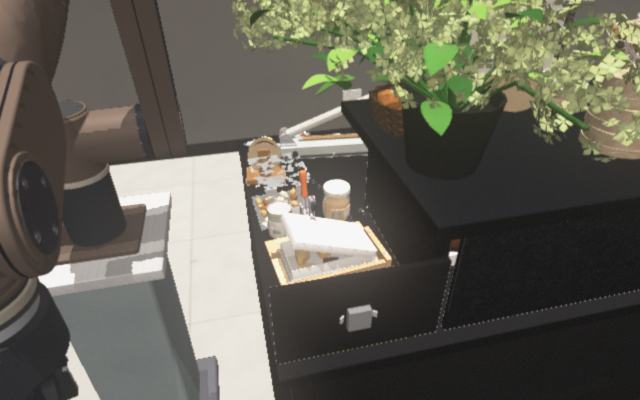

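View pics/side0.png

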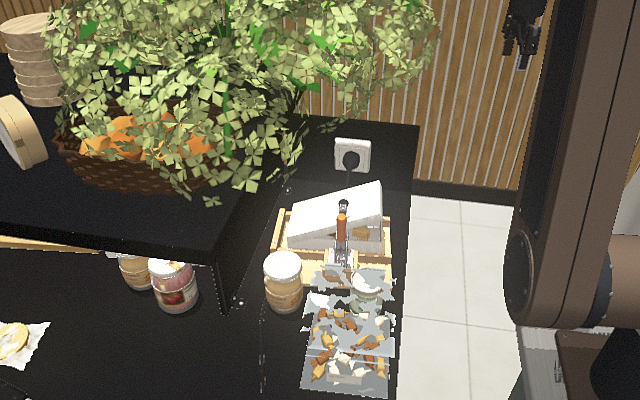

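View pics/wrist0.png

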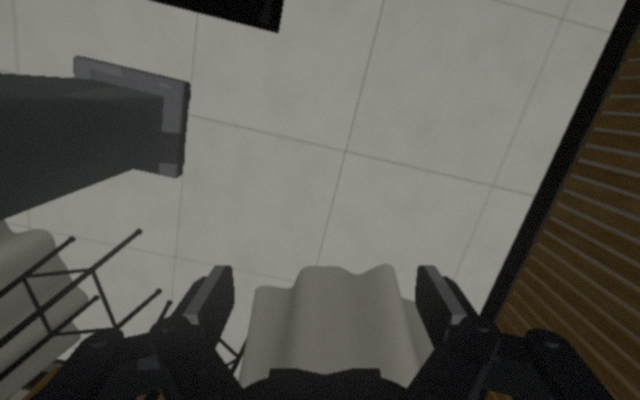

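```bash
python3 - <<'E'
from h import *
a=cv2.imread('pics/scene0.png')[130:300,230:470]; cv2.imwrite('pics/sc0z.png',cv2.resize(a,None,fx=3.3,fy=3.3,interpolation=cv2.INTER_CUBIC))
a=cv2.imread('pics/side0.png')[160:400,240:430]; cv2.imwrite('pics/si0z.png',cv2.resize(a,None,fx=2.5,fy=2.5,interpolation=cv2.INTER_CUBIC)); print(a.shape)
d=load('side0.png.npz')
for n,u,v,z in [('tin',367,300,.072),('board fl',388,283,.012),('board bl?',275,270,.012),('board edge rear',391,222,.012),('front edge',404,250,0)]: print(n,atz(d,u,v,z))
E
```

```text
(240, 190, 3)Traceback (most recent call last):
  File "<stdin>", line 4, in <module>
  File "h.py", line 8, in load
    def load(out): return np.load('pics/'+out+'.npz')
                          ~~~~~~~^^^^^^^^^^^^^^^^^^^^
    fid = stack.enter_context(open(os.fspath(file), "rb"))
                              ~~~~^^^^^^^^^^^^^^^^^^^^^^^
FileNotFoundError: [Errno 2] No such file or directory: 'pics/side0.png.npz.npz'
```

View pics/sc0z.png

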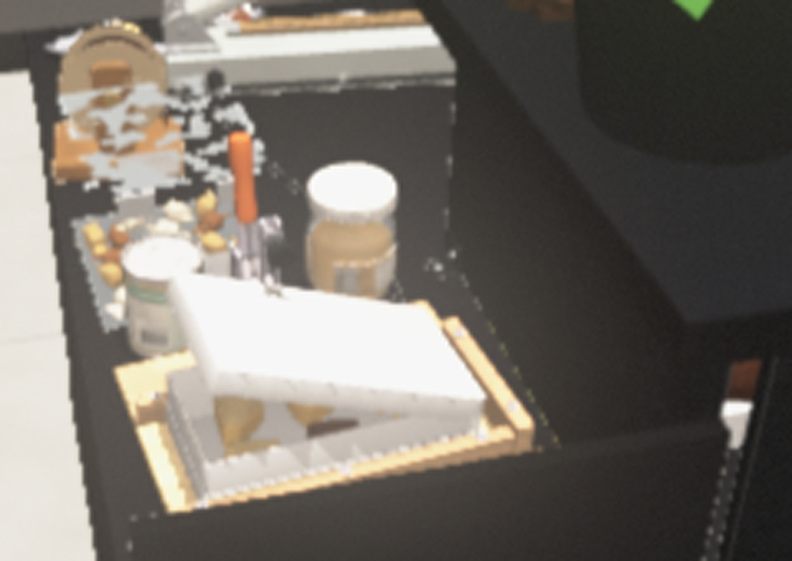

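View pics/si0z.png

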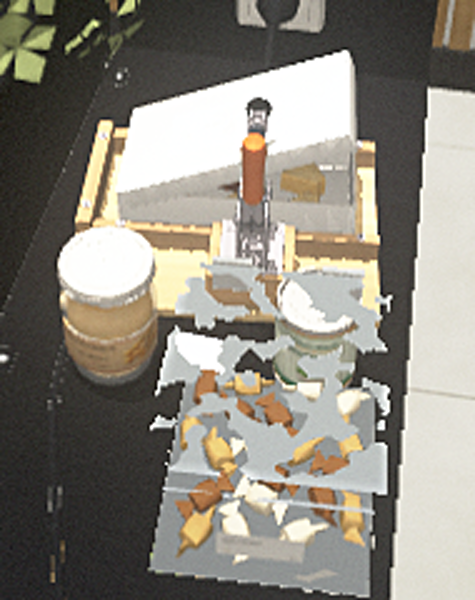

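```bash
sed -i "s/out+'.npz')$/out+'.png.npz')/" h.py; sed -i "s/np.savez('pics\/'+out+'.npz'/np.savez('pics\/'+out+'.npz'/" h.py; python3 - <<'E'
from h import *
s=load('side0');c=load('scene0')
for n,d,u,v,z in [('tin top',s,367,281,.072),('board FL',s,391,287,.012),('stop left rear top',s,272,247,.038),('stop right rear top',s,281,208.5,.038),('edge',s,409,250,0),
 ('jar top',s,282.5,263,.097),
('board FR',c,281,285,.012),('board FL',c,265,241.5,.012),('stop R back',c,391,260.5,.038),('stop L back',c,367,226,.038),('edge',c,268,280,0),('tip',c,303,172,.176),('tip',s,342.5,217,.176),('tin',c,280,208,.072),('jar',c,337,187,.097)]: print(n,atz(d,u,v,z).round(3))
E
```

```text
tin top [ 0.414 -0.089  0.072]
board FL [ 0.373 -0.137  0.012]
stop left rear top [ 0.6   -0.171  0.038]
stop right rear top [ 0.613 -0.283  0.038]
edge [ 0.345 -0.25   0.   ]
jar top [ 0.553 -0.08   0.097]
board FR [ 0.388 -0.281  0.012]
board FL [ 0.374 -0.138  0.012]
stop R back [ 0.613 -0.292  0.038]
stop L back [ 0.603 -0.17   0.038]
edge [ 0.365 -0.249  0.   ]
tip [ 0.467 -0.132  0.176]
tip [ 0.463 -0.121  0.176]
tin [ 0.417 -0.101  0.072]
jar [ 0.555 -0.084  0.097]
```

```bash
cat >> h.py <<'E'
def tri(d1,p1,d2,p2):
    c1,r1=ray(d1,*p1);c2,r2=ray(d2,*p2)
    r1/=np.linalg.norm(r1);r2/=np.linalg.norm(r2)
    A=np.stack([r1,-r2],1);s=np.linalg.lstsq(A,c2-c1,rcond=None)[0]
    return (c1+s[0]*r1+c2+s[1]*r2)/2, np.linalg.norm(c1+s[0]*r1-c2-s[1]*r2)
def jig(x,y,z,o=(0.506,-0.2395),a=0.096):
    x,y,z=np.broadcast_arrays(np.array(x,float)/1e3,np.array(y,float)/1e3,np.array(z,float)/1e3)
    s,c=np.sin(a),np.cos(a)
    return np.stack([o[0]+x*s+y*c,o[1]-x*c+y*s,z],-1)
E
python3 - <<'E'
from h import *
s=load('side0');c=load('scene0')
print('panel',tri(c,(270,288),s,(419,125)))
print('lid near corner L',tri(s,(381,182),c,(283,214)))
print('tip',tri(s,(343,214),c,(303,171)))
def draw(name,d,o,a,crop,f):
    im=cv2.imread(f'pics/{name}.png');x0,y0,x1,y1=crop
    im=cv2.resize(im[y0:y1,x0:x1],None,fx=f,fy=f,interpolation=cv2.INTER_CUBIC)
    def ln(pts,col):
        p=proj(d,jig(*np.array(pts).T,o=o,a=a)); p=((p+.5-[x0,y0])*f).astype(int); cv2.polylines(im,[p.reshape(-1,1,2)],False,col,1)
    for sx in(-1,1):
        ln([(sx*48.5,-120,32),(sx*48.5,91,32)],(0,0,255))
    ln([(-48.5,91,38),(48.5,91,38)],(0,255,0))
    ln([(-102,-30,92),(-116.5,-30,176)],(255,0,0))
    ln([(48.5,-120,12),(-48.5,-120,12)],(255,0,255))
    cv2.imwrite(f'pics/{name}_ov.png',im)
o=(0.506,-0.2395);a=.096
draw('scene0',c,o,a,(230,130,470,300),3.3); draw('side0',s,o,a,(240,120,430,320),3)
E
```

```text
panel (array([ 0.35363878, -0.44545267,  0.17294663]), np.float64(0.0026791808681816444))
lid near corner L (array([ 0.40893968, -0.24736679,  0.15925829]), np.float64(0.007174977849646208))
tip (array([ 0.46544043, -0.12859949,  0.17603573]), np.float64(0.004917295255003349))
```

View pics/scene0_ov.png

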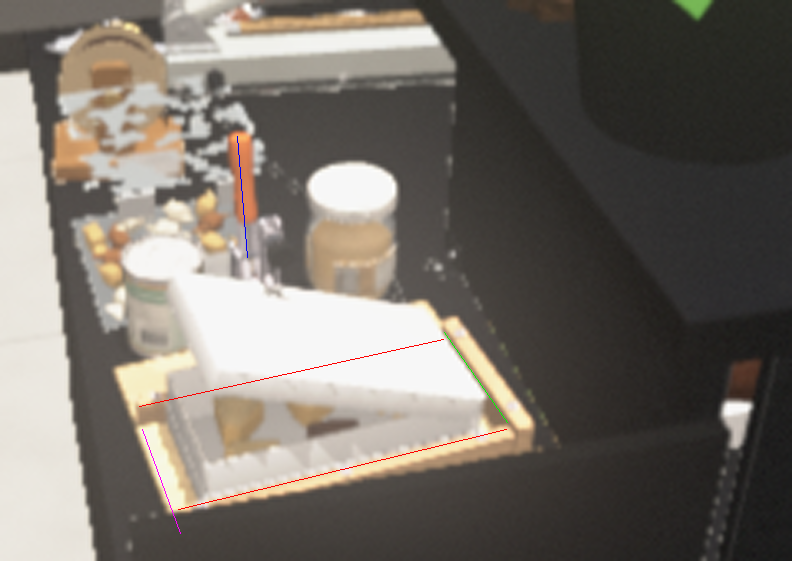

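View pics/side0_ov.png

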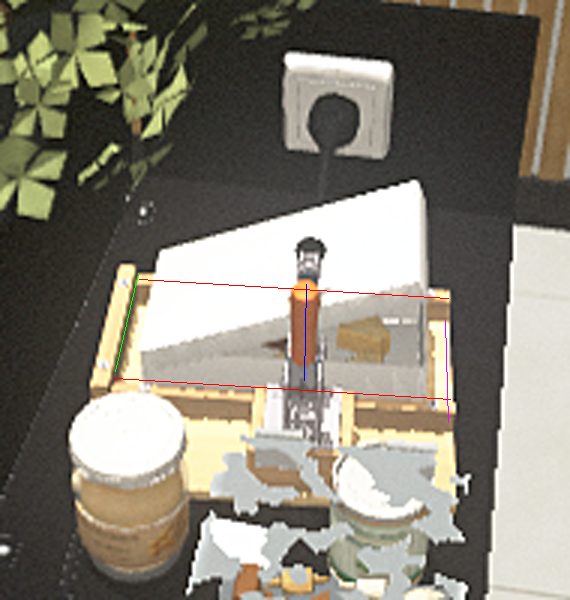

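```bash
cat >> h.py <<'E'
from scipy.spatial.transform import Rotation as Rt
O=np.array([0.506,-0.2395]);A=0.096
def tojig(p):
    d=np.array(p[:2])-O;s,c=np.sin(A),np.cos(A)
    return np.array([d[0]*s-d[1]*c,d[0]*c+d[1]*s,p[2]])*1e3
def st():
    s=ctrl.get_state();R=Rt.from_quat(s['tcp_rot']).as_matrix()
    J=np.array([[np.sin(A),-np.cos(A),0],[np.cos(A),np.sin(A),0],[0,0,1]])
    print('t',round(s['time'],2),'tcp',s['eef_pos'].round(4),'jig',tojig(s['eef_pos']).round(1),'tip jig',tojig(s['eef_pos']+R[:,0]*.011).round(1),'F jig',(J@s['contact_force']).round(1),'open',round(s['opening'],2),'q',s['qpos'].round(2))
    RJ=J@R; print('axes(jig) x',RJ[:,0].round(3),'y',RJ[:,1].round(3),'z',RJ[:,2].round(3))
    return s,RJ
def plan(target,RJd=None):
    """target tcp in jig mm -> tool shift in 50mm units; RJd desired tool axes in jig (cols) -> rotvec deg"""
    s,RJ=st(); d=(np.array(target)-tojig(s['eef_pos'])); print('shift50',(RJ.T@d/50).round(3))
    if RJd is not None: print('turn deg',np.rad2deg(Rt.from_matrix(RJ.T@RJd).as_rotvec()).round(2))
E
python3 - <<'E'
from h import *
plan((10,-80,250),np.array([[0,0,-1],[1,0,0],[0,-1,0]]).T)
print(proj(load('side0'),jig([60,60,100],[0,-80,0],[62,62,62])))
E
```

```text
t 0.15 tcp [ 0.1531 -0.6569  0.2412] jig [ 381.6 -391.3  241.2] tip jig [ 381.6 -391.3  230.2] F jig [-0.4  0.3  0.5] open 1.0 q [-1.49  0.29  1.58 -0.    1.28 -0.15]
axes(jig) x [-0.002  0.    -1.   ] y [ 0.991  0.132 -0.002] z [ 0.132 -0.991 -0.   ]
shift50 [-0.161 -6.543 -7.156]
turn deg [ 7.61 -0.01  0.11]
[[330.78132992 200.46876208]
 [370.33328049 202.809158  ]
 [332.316385   188.59318513]]
```

```bash
python3 - <<'E'
from h import *
s=load('side0');c=load('scene0')
for n,a,b in [('R',(380.4,180.8),(294,243)),('L',(381,213),(282.5,216))]:
    p,e=tri(s,a,c,b); print(n,tojig(p),e)
E
```

```text
R [ 48.30088389 -95.32190064 126.5715535 ] 0.00010991173308280073
L [-43.91092415 -94.71435773 123.80286682] 0.003531582132041643
```

>>> drive_tool(series=[[[-0.6, 0, 0], [7.6, 0, 0]], [[0, -0.5, -0.4], [0, 0, 0]], [[0, -0.6, -0.5], [0, 0, 0]], [[0, -0.6, -0.5], [0, 0, 0]], [[0, -0.6, -0.5], [0, 0, 0]]], grip=-1)

```text
time: 0.65
eef_pos: [0.2361, -0.5326, 0.269]
tcp_rot: [-0.706, -0.032, 0.707, -0.027]
contact_force: [-0.2, -0.1, 0.4]
opening: 0.143
```

>>> drive_tool(series=[[[0, -0.6, -0.5], [0, 0, 0]], [[0, -0.6, -0.5], [0, 0, 0]], [[0, -0.6, -0.5], [0, 0, 0]], [[0, -0.6, -0.5], [0, 0, 0]], [[0, 0, 0], [0, 0, 0]]])

```text
time: 1.15
eef_pos: [0.3301, -0.3949, 0.2681]
tcp_rot: [-0.706, -0.034, 0.707, -0.027]
contact_force: [-1.2, 0.2, 0.4]
opening: 0.001
```

```bash
python3 - <<'E'
from h import *
plan((10,-85,200),np.array([[0,0,-1],[1,0,0],[0,-1,0]]).T)
E
```

```text
t 1.15 tcp [ 0.3301 -0.3949  0.2681] jig [ 137.8 -190.   268.1] tip jig [ 137.7 -190.   257.1] F jig [-0.3 -1.2  0.4] open 0.0 q [-1.07 -0.09  1.93  0.    1.3   0.41]
axes(jig) x [-0.01  0.   -1.  ] y [ 1.   -0.01 -0.01] z [-0.01 -1.   -0.  ]
shift50 [ 1.387 -2.564 -2.074]
turn deg [-0.58 -0.01  0.57]
```

>>> drive_tool(series=[[[0, -0.65, -0.5], [-0.6, 0, 0.6]], [[0, -0.65, -0.55], [0, 0, 0]], [[0.2, -0.65, -0.55], [0, 0, 0]], [[0.4, -0.6, -0.5], [0, 0, 0]], [[0.4, 0, 0], [0, 0, 0]]])

```text
time: 1.65
eef_pos: [0.4262, -0.2573, 0.2201]
tcp_rot: [0.708, 0.03, -0.704, 0.036]
contact_force: [-0.7, 0.0, -0.4]
opening: 0.005
```

```bash
python3 - <<'E'
from h import *
plan((10,-85,140),np.array([[0,0,-1],[1,0,0],[0,-1,0]]).T)
for n in('scene','side','wrist'): snap(n,n+'1.png')
a=cv2.imread('pics/side1.png')[100:340,240:560]; b=cv2.imread('pics/wrist1.png')[:,:][::1]
cv2.imwrite('pics/z1.png',np.hstack([cv2.resize(a,(400,300)),cv2.resize(b,(400,300))]))
E
```

```text
t 1.65 tcp [ 0.4262 -0.2573  0.2201] jig [ 10.  -81.1 220.1] tip jig [ 10.1 -81.1 209.1] F jig [-0.1 -0.7 -0.4] open 0.0 q [-0.75 -0.1   2.03 -0.    1.2   0.73]
axes(jig) x [ 0.009  0.005 -1.   ] y [ 1.    -0.002  0.009] z [-0.002 -1.    -0.005]
shift50 [ 1.602 -0.015  0.086]
turn deg [-0.14 -0.29 -0.52]
```

View pics/z1.png

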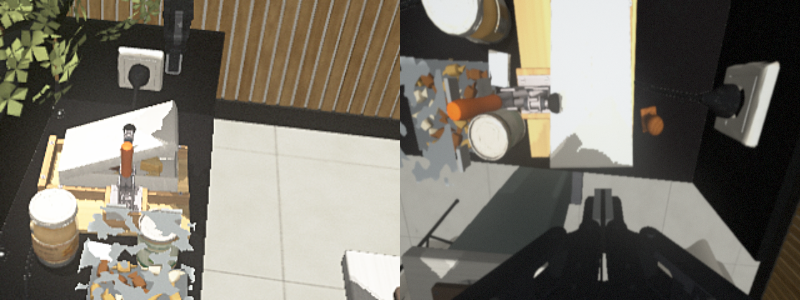

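View pics/scene1.png

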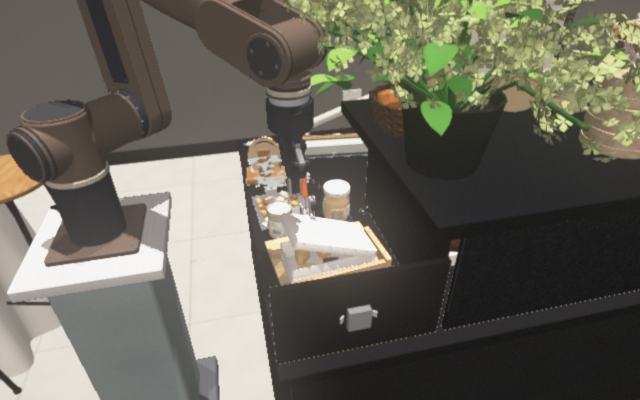

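>>> drive_tool(series=[[[0.6, 0, 0.08], [0, 0, 0]], [[0.6, 0, 0], [0, 0, 0]], [[0.4, 0, 0], [0, 0, 0]], [[0.25, 0, 0], [0, 0, 0]], [[0.25, 0, 0], [0, 0, 0]]])

```text
time: 2.3
eef_pos: [0.4226, -0.2709, 0.1202]
tcp_rot: [0.711, 0.022, -0.702, 0.036]
contact_force: [0.6, -0.1, 1.1]
opening: 0.001
```

```bash
python3 - <<'E'
from h import *
plan((15,-85,71),np.array([[0,0,-1],[1,0,0],[0,-1,0]]).T)
E
```

```text
t 2.3 tcp [ 0.4226 -0.2709  0.1202] jig [ 23.3 -86.  120.2] tip jig [ 23.5 -85.9 109.2] F jig [0.2 0.6 1.1] open 0.0 q [-0.77  0.03  2.1  -0.01  0.98  0.72]
axes(jig) x [ 0.021  0.011 -1.   ] y [ 1.    -0.014  0.021] z [-0.014 -1.    -0.012]
shift50 [ 0.981 -0.187 -0.007]
turn deg [-0.81 -0.65 -1.2 ]
```

>>> drive_tool(series=[[[0.2, -0.06, 0], [-0.8, -0.6, -1.2]], [[0.2, -0.06, 0], [0, 0, 0]], [[0.2, -0.06, 0], [0, 0, 0]], [[0.15, 0, 0], [0, 0, 0]], [[0, 0, 0], [0, 0, 0]]])

```text
time: 2.8
eef_pos: [0.4224, -0.2633, 0.0808]
tcp_rot: [0.707, 0.034, -0.706, 0.034]
contact_force: [0.2, 0.4, 0.4]
opening: 0.003
```

```bash
python3 - <<'E'
from h import *
plan((15,-85,71),np.array([[0,0,-1],[1,0,0],[0,-1,0]]).T)
E
```

```text
t 2.8 tcp [ 0.4224 -0.2633  0.0808] jig [ 15.7 -85.5  80.8] tip jig [ 15.7 -85.5  69.8] F jig [-0.3  0.2  0.4] open 0.0 q [-0.76  0.1   2.12  0.    0.92  0.71]
axes(jig) x [-0.     0.001 -1.   ] y [ 1.    -0.001 -0.   ] z [-0.001 -1.    -0.001]
shift50 [ 0.196 -0.014 -0.011]
turn deg [-0.04 -0.07  0.01]
```

Gentle final press in small steps.

>>> drive_tool(series=[[[0.08, 0, 0], [0, 0, 0]], [[0.08, 0, 0], [0, 0, 0]], [[0.04, 0, 0], [0, 0, 0]]])

```text
time: 3.1
eef_pos: [0.4231, -0.2636, 0.071]
tcp_rot: [0.707, 0.033, -0.705, 0.034]
contact_force: [-0.9, 0.1, -0.6]
opening: -0.001
```

```bash
python3 - <<'E'
from h import *
plan((15,-85,71))
snap('side','side2.png'); snap('scene','scene2.png')
a=cv2.imread('pics/side2.png')[120:320,240:430]; b=cv2.imread('pics/scene2.png')[130:300,230:430]
cv2.imwrite('pics/z2.png',np.hstack([cv2.resize(a,(400,420)),cv2.resize(b,(400,420))]))
E
```

```text
t 3.1 tcp [ 0.4231 -0.2636  0.071 ] jig [ 16.1 -84.8  71. ] tip jig [ 16.1 -84.8  60. ] F jig [-0.2 -0.9 -0.6] open -0.0 q [-0.76  0.12  2.12  0.    0.9   0.71]
axes(jig) x [ 0.001  0.003 -1.   ] y [ 1.    -0.     0.001] z [-0.    -1.    -0.003]
shift50 [-0.001 -0.022  0.003]
```

View pics/z2.png

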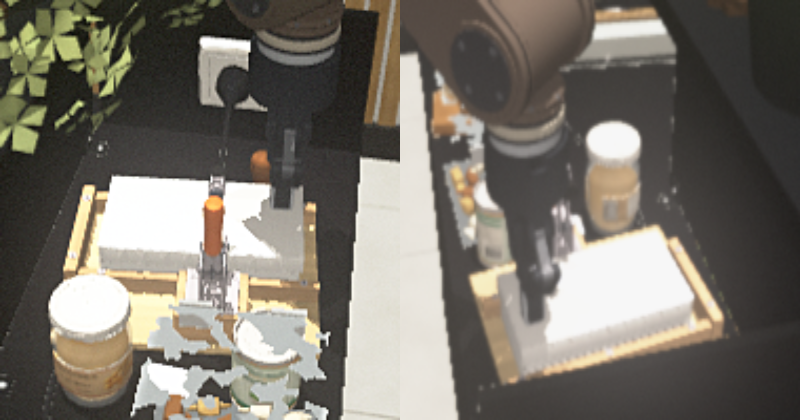

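>>> drive_tool(series=[[[0.03, 0, 0], [0, 0, 0]], [[0.03, 0, 0], [0, 0, 0]]])

```text
time: 3.4
eef_pos: [0.4233, -0.264, 0.0701]
tcp_rot: [0.707, 0.034, -0.706, 0.034]
contact_force: [-5.0, 4.0, 11.0]
opening: 0.0
```

>>> drive_tool(series=[[[-0.5, 0, 0], [0, 0, 0]], [[-0.4, 0, 0.3], [0, 0, 0]], [[0, 0, 0.6], [0, 7.5, 0]], [[0, 0, 0.4], [0, 7.5, 0]], [[0, 0, 0], [0, 0, 0]]])

```text
time: 3.9
eef_pos: [0.3594, -0.2718, 0.1162]
tcp_rot: [0.796, 0.037, -0.603, 0.033]
contact_force: [-0.1, 0.0, -0.2]
opening: 0.001
```

```bash
cat >> h.py <<'E'
def tilt(deg):
    t=np.deg2rad(deg); return np.array([[0,np.sin(t),-np.cos(t)],[1,0,0],[0,-np.cos(t),-np.sin(t)]]).T
E
python3 - <<'E'
from h import *
plan((0,-147,60),tilt(15))
snap('side','side3.png'); snap('scene','scene3.png'); snap('wrist','wrist3.png')
a=cv2.imread('pics/side3.png')[120:320,240:430]; b=cv2.imread('pics/scene3.png')[130:300,230:430]
cv2.imwrite('pics/z3.png',np.hstack([cv2.resize(a,(400,420)),cv2.resize(b,(400,420))]))
E
```

```text
t 3.9 tcp [ 0.3594 -0.2718  0.1162] jig [  18.1 -149.   116.2] tip jig [  18.2 -146.   105.6] F jig [-0.  -0.1 -0.2] open 0.0 q [-1.01 -0.17  2.32  0.31  0.88  0.28]
axes(jig) x [ 0.007  0.271 -0.962] y [1.    0.004 0.008] z [ 0.006 -0.962 -0.271]
shift50 [ 1.09  -0.371  0.264]
turn deg [ 0.36 -0.75 -0.39]
```

View pics/z3.png

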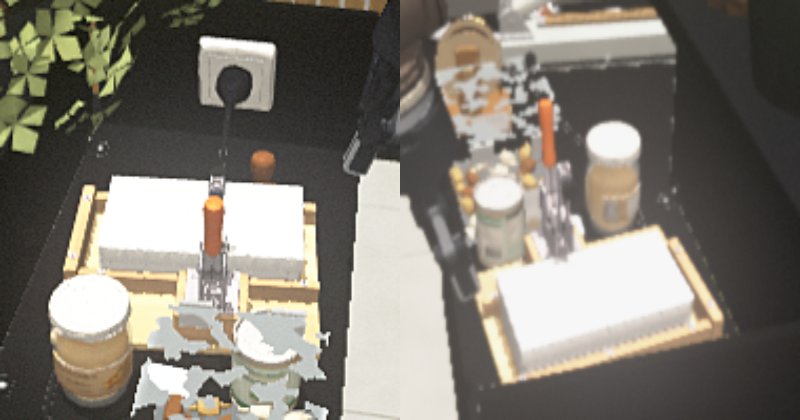

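View pics/wrist3.png

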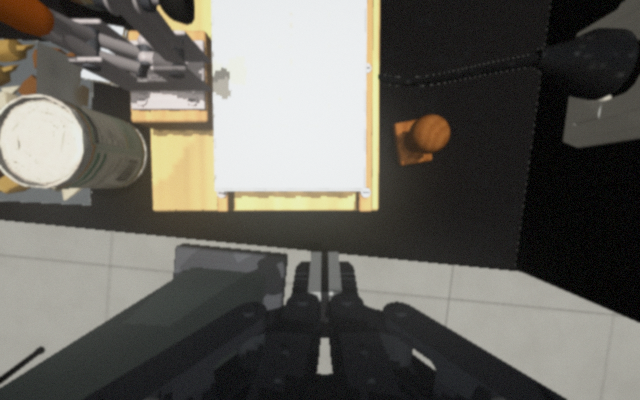

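```bash
python3 - <<'E'
from h import *
w=load('wrist3')
for n,u,v,z in[('lid edge',290,192,.060),('board front',290,211,.012),('table edge',290,247,0),('lidL',213,150,.06),('lidR',367,150,.06),('rail end',225,210,.012),('stamp',430,133,.062)]: print(n,tojig(atz(w,u,v,z)).round(1))
E
```

```text
lid edge [  -3.4 -105.6   60. ]
board front [  -8. -122.   12.]
table edge [  -9.2 -153.6    0. ]
lidL [-53.1 -78.7  60. ]
lidR [ 46.6 -78.1  60. ]
rail end [ -60.3 -121.4   12. ]
stamp [ 86.7 -67.2  62. ]
```

>>> drive_tool(series=[[[0.3, -0.2, 0.08], [0, 0, 0]], [[0.4, -0.2, 0.1], [0, 0, 0]], [[0.4, 0, 0.1], [0, 0, 0]], [[0.4, 0, 0.1], [0, 0, 0]], [[0, 0, 0], [0, 0, 0]]])

```text
time: 4.55
eef_pos: [0.3712, -0.2556, 0.0425]
tcp_rot: [0.796, 0.04, -0.602, 0.042]
contact_force: [0.1, 0.2, 0.2]
opening: 0.003
```

```bash
python3 - <<'E'
from h import *
plan((-2,-135,32),tilt(16))
E
```

```text
t 4.55 tcp [ 0.3712 -0.2556  0.0425] jig [   3.1 -135.7   42.5] tip jig [   3.2 -132.7   31.9] F jig [-0.2  0.1  0.2] open 0.0 q [-0.96 -0.02  2.36  0.37  0.69  0.23]
axes(jig) x [ 0.013  0.272 -0.962] y [1.    0.018 0.019] z [ 0.022 -0.962 -0.272]
shift50 [ 0.204 -0.106  0.04 ]
turn deg [ 1.26  0.22 -0.75]
```

>>> drive_tool(series=[[[0.2, -0.1, 0.04], [1.2, 0, -0.7]], [[0, 0, 0], [0, 0, 0]], [[-0.04, 0, -0.14], [0, 0, 0]], [[-0.04, 0, -0.14], [0, 0, 0]], [[0, 0, 0], [0, 0, 0]]])

```text
time: 5.05
eef_pos: [0.3888, -0.2509, 0.0433]
tcp_rot: [0.797, 0.038, -0.601, 0.031]
contact_force: [0.1, -0.3, 0.1]
opening: 0.002
```

```bash
python3 - <<'E'
from h import *
plan((-2,-110,32),tilt(16))
snap('side','side4.png'); snap('scene','scene4.png')
a=cv2.imread('pics/side4.png')[120:320,240:430]; b=cv2.imread('pics/scene4.png')[130:300,230:430]
cv2.imwrite('pics/z4.png',np.hstack([cv2.resize(a,(400,420)),cv2.resize(b,(400,420))]))
E
```

```text
t 5.05 tcp [ 0.3888 -0.2509  0.0433] jig [ 1.000e-01 -1.177e+02  4.330e+01] tip jig [ 1.000e-01 -1.147e+02  3.270e+01] F jig [0.3 0.1 0.1] open 0.0 q [-0.92  0.    2.33  0.37  0.69  0.28]
axes(jig) x [ 0.003  0.274 -0.962] y [1.    0.003 0.004] z [ 0.004 -0.962 -0.274]
shift50 [ 0.259 -0.042 -0.087]
turn deg [ 0.22  0.07 -0.19]
```

View pics/z4.png

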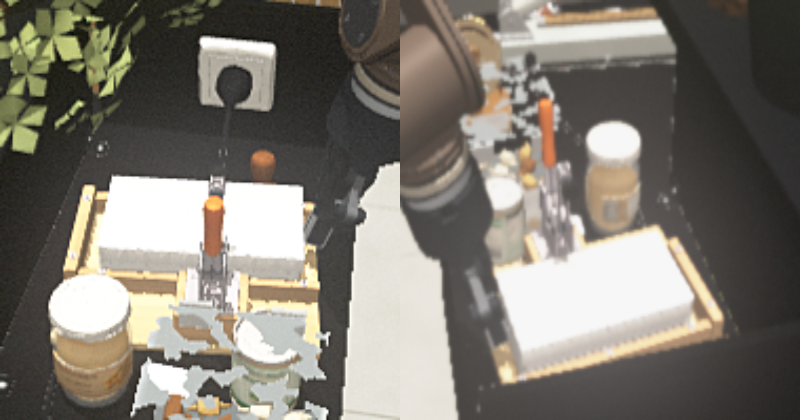

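>>> drive_tool(series=[[[0.2, -0.03, 0.14], [0, 0, 0]], [[0, 0, 0], [0, 0, 0]]])

```text
time: 5.35
eef_pos: [0.3835, -0.2493, 0.0305]
tcp_rot: [0.797, 0.038, -0.602, 0.031]
contact_force: [-0.9, 0.5, 0.3]
opening: 0.004
```

```bash
python3 - <<'E'
from h import *
plan((-2,-110,32),tilt(16))
E
```

```text
t 5.35 tcp [ 0.3835 -0.2493  0.0305] jig [  -2.  -122.9   30.5] tip jig [  -2.  -119.9   19.9] F jig [-0.6 -0.9  0.3] open 0.0 q [-0.92  0.02  2.35  0.39  0.66  0.25]
axes(jig) x [ 0.003  0.274 -0.962] y [1.    0.003 0.004] z [ 0.004 -0.962 -0.274]
shift50 [ 0.042  0.001 -0.256]
turn deg [ 0.22  0.1  -0.17]
```

Push along +y in 4 mm steps.

>>> drive_tool(series=[[[0.02, 0, -0.08], [0, 0, 0]], [[0.02, 0, -0.08], [0, 0, 0]], [[0.02, 0, -0.08], [0, 0, 0]], [[0, 0, 0], [0, 0, 0]]])

```text
time: 5.75
eef_pos: [0.3954, -0.2476, 0.0298]
tcp_rot: [0.797, 0.039, -0.603, 0.03]
contact_force: [-0.2, -0.7, 0.3]
opening: -0.004
```

```bash
python3 - <<'E'
from h import *
plan((-2,-101.5,32),tilt(16))
E
```

```text
t 5.75 tcp [ 0.3954 -0.2476  0.0298] jig [  -2.5 -110.8   29.8] tip jig [  -2.5 -107.8   19.2] F jig [ 0.7 -0.3  0.3] open -0.0 q [-0.9   0.04  2.32  0.38  0.66  0.28]
axes(jig) x [ 0.001  0.272 -0.962] y [1.    0.002 0.002] z [ 0.003 -0.962 -0.272]
shift50 [ 0.009  0.011 -0.191]
turn deg [ 0.15  0.23 -0.07]
```

>>> drive_tool(series=[[[0.01, 0, -0.06], [0, 0, 0]], [[0.01, 0, -0.06], [0, 0, 0]]])

```text
time: 5.95
eef_pos: [0.4012, -0.2465, 0.03]
tcp_rot: [0.796, 0.039, -0.603, 0.03]
contact_force: [-2.5, -1.1, -0.7]
opening: -0.003
```

>>> drive_tool(series=[[[0.01, 0, -0.05], [0, 0, 0]], [[0.01, 0, -0.05], [0, 0, 0]]])

```text
time: 6.15
eef_pos: [0.4063, -0.2456, 0.0299]
tcp_rot: [0.796, 0.04, -0.604, 0.03]
contact_force: [-2.4, -0.4, -0.4]
opening: -0.0
```

```bash
python3 - <<'E'
from h import *
plan((-2,-101.5,32),tilt(16))
snap('side','side5.png'); snap('scene','scene5.png')
a=cv2.imread('pics/side5.png')[170:320,260:430]; b=cv2.imread('pics/scene5.png')[190:300,260:430]
cv2.imwrite('pics/z5.png',np.hstack([cv2.resize(a,(400,420)),cv2.resize(b,(400,420))]))
E
```

```text
t 6.15 tcp [ 0.4063 -0.2456  0.0299] jig [ -3.5 -99.9  29.9] tip jig [ -3.5 -96.9  19.3] F jig [ 0.2 -2.4 -0.4] open -0.0 q [-0.87  0.06  2.31  0.37  0.65  0.31]
axes(jig) x [-0.001  0.269 -0.963] y [1.    0.003 0.   ] z [ 0.003 -0.963 -0.269]
shift50 [-0.049  0.03   0.021]
turn deg [0.18 0.37 0.05]
```

View pics/z5.png

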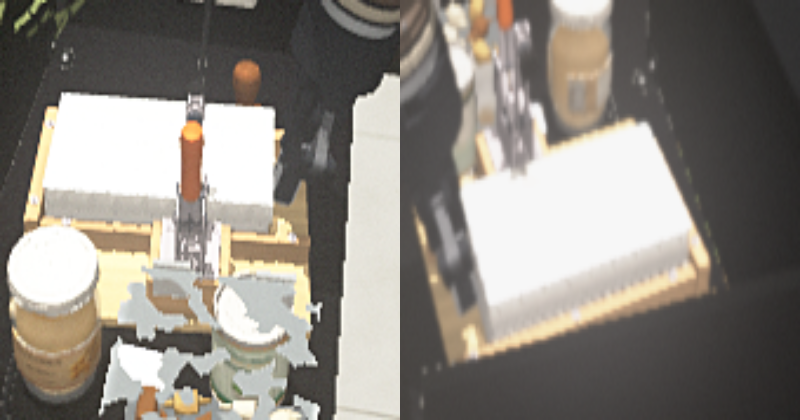

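>>> drive_tool(series=[[[0.01, 0, -0.04], [0, 0, 0]]])

```text
time: 6.35
eef_pos: [0.4086, -0.2453, 0.0301]
tcp_rot: [0.796, 0.04, -0.604, 0.03]
contact_force: [-2.7, 0.5, -0.6]
opening: 0.001
```

>>> drive_tool(series=[[[0.01, 0, -0.04], [0, 0, 0]]])

```text
time: 6.45
eef_pos: [0.4099, -0.2452, 0.0299]
tcp_rot: [0.795, 0.04, -0.604, 0.031]
contact_force: [-15.7, -3.3, 8.3]
opening: 0.0
```

>>> drive_tool(series=[[[0.01, 0, -0.04], [0, 0, 0]]])

```text
time: 6.55
eef_pos: [0.4102, -0.2453, 0.0299]
tcp_rot: [0.793, 0.042, -0.606, 0.032]
contact_force: [-23.9, -2.9, 15.7]
opening: 0.001
```

>>> drive_tool(series=[[[-0.02, 0, 0.1], [0, 0, 0]], [[-0.1, 0, 0.35], [0, 0, 0]], [[-0.5, 0, 0.3], [0, -7, 0]], [[-0.8, 0, 0], [0, -7, 0]], [[-0.8, 0, 0], [0, -2, 0]]])

```text
time: 7.05
eef_pos: [0.3554, -0.249, 0.1282]
tcp_rot: [-0.696, -0.036, 0.716, -0.033]
contact_force: [0.6, -0.2, 0.0]
opening: -0.002
```

```bash
python3 - <<'E'
from h import *
plan((-60,-30,220),tilt(0))
snap('side','side6.png'); snap('scene','scene6.png');w=snap('wrist','wrist6.png')
a=cv2.imread('pics/side6.png')[170:320,260:430]; b=cv2.imread('pics/scene6.png')[190:300,260:430]
cv2.imwrite('pics/z6.png',np.hstack([cv2.resize(a,(400,420)),cv2.resize(b,(400,420))]))
E
```

```text
t 7.05 tcp [ 0.3554 -0.249   0.1282] jig [  -5.  -150.8  128.2] tip jig [  -5.1 -151.1  117.2] F jig [0.2 0.6 0. ] open -0.0 q [-0.84 -0.11  2.23 -0.02  1.05  0.65]
axes(jig) x [-0.007 -0.028 -1.   ] y [ 1.     0.002 -0.007] z [ 0.002 -1.     0.028]
shift50 [-1.896 -1.109 -2.366]
turn deg [0.1  1.61 0.39]
```

View pics/z6.png

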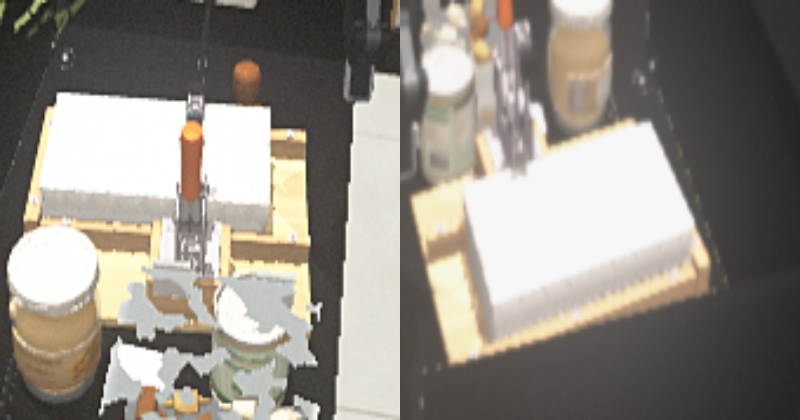

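View pics/wrist6.png

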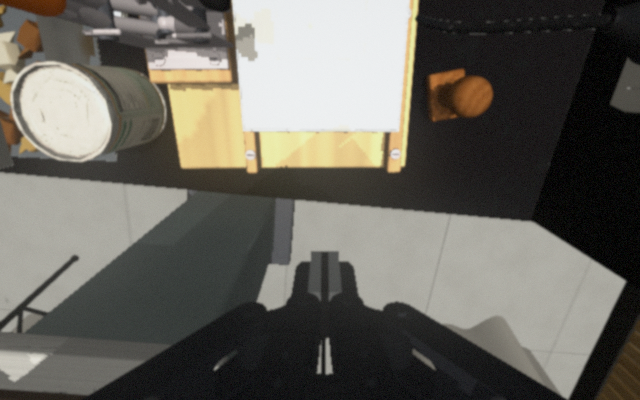

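```bash
python3 - <<'E'
from h import *
w=load('wrist6');s=load('side6');c=load('scene6')
print('lid edge',tojig(atz(w,320,131,.060)),'board',tojig(atz(w,320,169,.012)))
# lid corner free, jig +x: side z6 (268,105); scene: near corner (488,340)?
f=lambda p:(260+p[0]*170/400,170+p[1]*150/420); g=lambda p:(260+(p[0]-400)*170/400,190+p[1]*110/420)
for a,b,n in[((269,106),(490,290),'FR'),((268,203),(466,183),'FL')]:
    p,e=tri(s,f(a),c,g(b));print(n,tojig(p).round(1),e)
im=cv2.imread('pics/side6.png')[170:260,260:400];cv2.imwrite('pics/z7a.png',cv2.resize(im,None,fx=5,fy=5,interpolation=cv2.INTER_CUBIC))
im=cv2.imread('pics/scene6.png')[190:290,265:400];cv2.imwrite('pics/z7b.png',cv2.resize(im,None,fx=5,fy=5,interpolation=cv2.INTER_CUBIC))
E
```

```text
lid edge [ -4.96615785 -86.52274966  60.        ] board [  -5.48247905 -122.852592     12.        ]
FR [ 42.8 -88.   63.5] 0.00018928687713397476
FL [-51.7 -85.5  59.3] 0.005792979941183693
```

View pics/z7a.png

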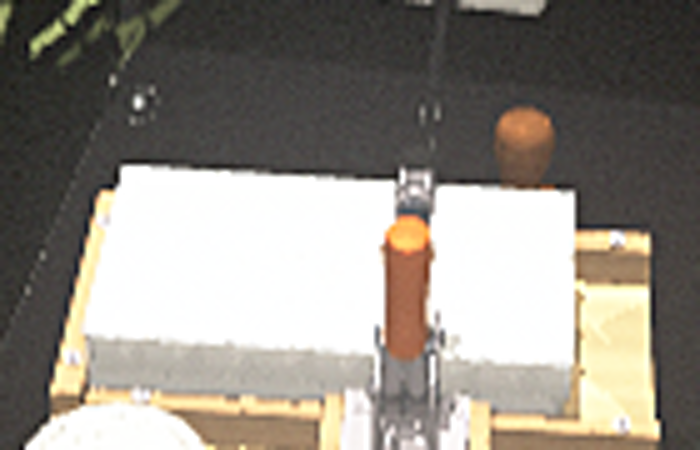

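View pics/z7b.png

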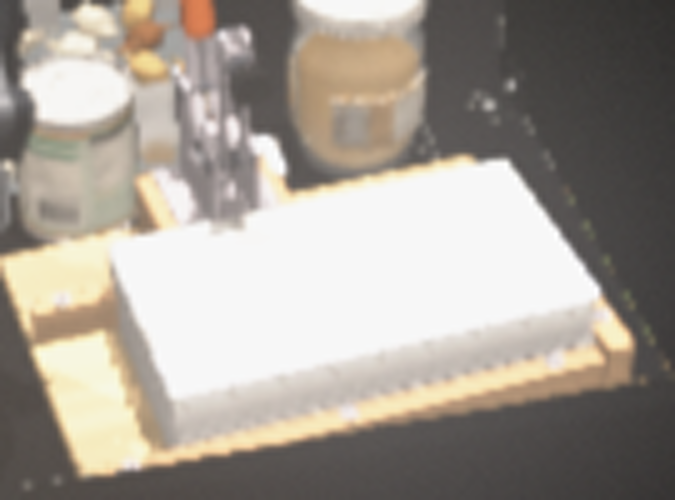

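>>> drive_tool(series=[[[-0.8, 0, 0], [0, 1.6, 0]], [[-0.8, -0.3, -0.3], [0, 0, 0]], [[-0.6, -0.3, -0.5], [0, 0, 0]], [[0, -0.3, -0.5], [0, 0, 0]], [[0, 0, 0], [0, 0, 0]]])

```text
time: 7.7
eef_pos: [0.4192, -0.1959, 0.2389]
tcp_rot: [0.71, 0.038, -0.703, 0.029]
contact_force: [0.2, -0.5, -0.7]
opening: -0.0
```

```bash
python3 - <<'E'
from h import *
plan((-60,-30,240),tilt(0))
w=snap('wrist','wrist7.png')
E
```

```text
t 7.7 tcp [ 0.4192 -0.1959  0.2389] jig [-51.7 -82.2 238.9] tip jig [-51.9 -82.1 227.9] F jig [ 0.6  0.1 -0.7] open -0.0 q [-0.67 -0.2   2.08  0.02  1.25  0.8 ]
axes(jig) x [-0.012  0.011 -1.   ] y [ 1.    -0.001 -0.012] z [-0.001 -1.    -0.011]
shift50 [-0.009 -0.166 -1.045]
turn deg [-0.06 -0.64  0.67]
```

View pics/wrist7.png

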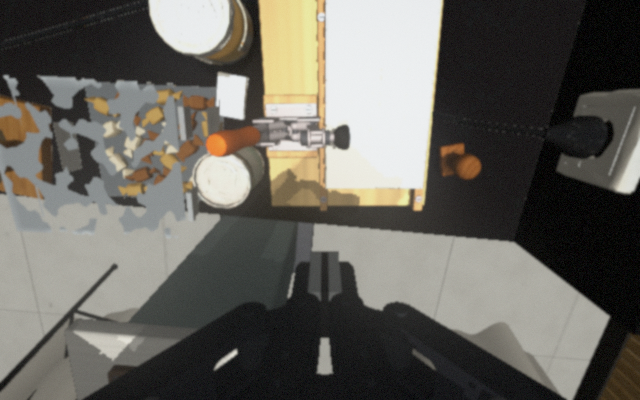

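```bash
python3 - <<'E'
from h import *
w=load('wrist7')
for n,u,v,z in[('tip',217,145,.176),('pad',345,137,.135),('lidedge',380,188,.06),('lidL',326,160,.06),('lidR',440,160,.06)]: print(n,tojig(atz(w,u,v,z)).round(1))
s=load('side0');c=load('scene0')
for a,d in(((303,171),c),((343,214),s)):
    p,e=tri(w,(217,145),d,a);print(tojig(p).round(1),e)
E
```

```text
tip [-119.3  -27.   176. ]
pad [-38.6 -26.9 135. ]
lidedge [  1.8 -86.5  60. ]
lidL [-53.  -57.9  60. ]
lidR [ 59.3 -57.8  60. ]
[-119.7  -26.6  173.6] 0.0017185613774019066
[-118.3  -29.5  178.1] 0.005550964471847836
```

```bash
python3 - <<'E'
from h import *
pr=None
for f in [0,10,20,30,40,50,60,68,76]:
    t=np.deg2rad(f);r=68
    C=np.array([-105-r*np.sin(t)+8*np.cos(t)+14.5,92+r*np.cos(t)+8*np.sin(t)+11])
    print(f,C.round(1),None if pr is None else ((C-pr)/50).round(3));pr=C
E
```

```text
0 [-82.5 171. ] None
10 [-94.4 171.4] [-0.239  0.007]
20 [-106.2  169.6] [-0.236 -0.034]
30 [-117.6  165.9] [-0.227 -0.075]
40 [-128.1  160.2] [-0.21  -0.113]
50 [-137.4  152.8] [-0.187 -0.148]
60 [-145.4  143.9] [-0.159 -0.178]
68 [-150.6  135.9] [-0.103 -0.161]
76 [-154.5  127.2] [-0.08  -0.174]
```

>>> drive_tool(series=[[[0, -0.2, -0.55], [0, -0.6, 0.6]], [[0, -0.2, -0.5], [0, 0, 0]], [[0.3, -0.1, 0], [0, 0, 0]], [[0, 0, 0], [0, 0, 0]]])

```text
time: 8.15
eef_pos: [0.4667, -0.1667, 0.2179]
tcp_rot: [-0.704, -0.034, 0.709, -0.03]
contact_force: [0.2, 0.4, -0.2]
opening: -0.001
```

```bash
python3 - <<'E'
from h import *
plan((-80,-28,172),tilt(0))
E
```

```text
t 8.15 tcp [ 0.4667 -0.1667  0.2179] jig [-76.2 -32.2 217.9] tip jig [-76.3 -32.2 206.9] F jig [-0.4  0.3 -0.2] open -0.0 q [-0.55 -0.09  2.03  0.    1.21  0.93]
axes(jig) x [-0.006 -0.007 -1.   ] y [ 1.    -0.005 -0.006] z [-0.005 -1.     0.007]
shift50 [ 0.918 -0.07  -0.089]
turn deg [-0.27  0.38  0.32]
```

>>> drive_tool(series=[[[0.3, -0.04, -0.05], [0, 0, 0]], [[0.3, -0.04, -0.04], [0, 0, 0]], [[0.26, 0, 0], [0, 0, 0]], [[0, 0, 0], [0, 0, 0]]])

```text
time: 8.55
eef_pos: [0.4677, -0.164, 0.171]
tcp_rot: [-0.703, -0.034, 0.71, -0.028]
contact_force: [0.3, 0.3, -0.2]
opening: 0.001
```

```bash
python3 - <<'E'
from h import *
plan((-94,-28,171.5),tilt(0))
snap('side','side8.png'); snap('scene','scene8.png')
a=cv2.imread('pics/side8.png')[120:320,240:430]; b=cv2.imread('pics/scene8.png')[130:300,230:430]
cv2.imwrite('pics/z8.png',np.hstack([cv2.resize(a,(400,420)),cv2.resize(b,(400,420))]))
E
```

```text
t 8.55 tcp [ 0.4677 -0.164   0.171 ] jig [-78.8 -30.9 171. ] tip jig [-78.9 -31.  160. ] F jig [-0.3  0.3 -0.2] open 0.0 q [-0.54 -0.03  2.07  0.    1.12  0.94]
axes(jig) x [-0.008 -0.01  -1.   ] y [ 1.    -0.008 -0.008] z [-0.008 -1.     0.01 ]
shift50 [-0.007 -0.305 -0.055]
turn deg [-0.48  0.57  0.47]
```

View pics/z8.png

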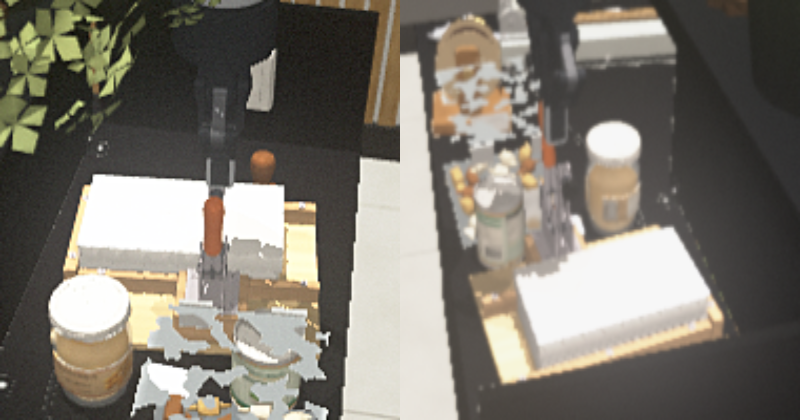

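>>> drive_tool(series=[[[0, -0.2, -0.06], [-0.4, 0.5, 0.4]], [[0, -0.15, 0], [0, 0, 0]], [[0.03, -0.2, 0], [0, 0, 0]], [[0, 0, 0], [0, 0, 0]]])

```text
time: 9.05
eef_pos: [0.4707, -0.1362, 0.1748]
tcp_rot: [0.709, 0.032, -0.704, 0.035]
contact_force: [0.4, -2.0, -1.4]
opening: 0.002
```

```bash
python3 - <<'E'
from h import *
plan((-117,-28,165.9),tilt(0))
E
```

```text
t 9.05 tcp [ 0.4707 -0.1362  0.1748] jig [-106.2  -25.2  174.8] tip jig [-106.1  -25.1  163.8] F jig [ 2.   0.2 -1.4] open 0.0 q [-0.49 -0.06  2.09 -0.    1.11  0.99]
axes(jig) x [ 0.006  0.007 -1.   ] y [ 1.    -0.001  0.006] z [-0.001 -1.    -0.007]
shift50 [ 0.176 -0.218  0.057]
turn deg [-0.07 -0.42 -0.34]
```

>>> drive_tool(series=[[[0.15, -0.2, 0.04], [0, 0, 0]], [[0.12, -0.21, 0], [0, 0, 0]], [[0, 0, 0], [0, 0, 0]]])

```text
time: 9.35
eef_pos: [0.468, -0.115, 0.1622]
tcp_rot: [0.711, 0.031, -0.702, 0.037]
contact_force: [0.4, -1.4, 1.1]
opening: 0.001
```

```bash
python3 - <<'E'
from h import *
plan((-137,-27,153),tilt(0))
E
```

```text
t 9.35 tcp [ 0.468  -0.115   0.1622] jig [-127.6  -25.9  162.2] tip jig [-127.5  -25.8  151.2] F jig [1.4 0.3 1.1] open 0.0 q [-0.45 -0.07  2.12 -0.    1.08  1.03]
axes(jig) x [ 0.01   0.012 -1.   ] y [ 1.   -0.    0.01] z [-0.    -1.    -0.012]
shift50 [ 0.183 -0.191  0.024]
turn deg [-0.01 -0.67 -0.55]
```

>>> drive_tool(series=[[[0.18, -0.19, 0.02], [0, -0.6, -0.5]], [[0.18, -0.16, 0], [0, 0, 0]], [[0, 0, 0], [0, 0, 0]]])

```text
time: 9.65
eef_pos: [0.4661, -0.0962, 0.1436]
tcp_rot: [0.707, 0.034, -0.705, 0.034]
contact_force: [-0.1, -0.6, 1.6]
opening: -0.001
```

```bash
python3 - <<'E'
from h import *
plan((-150.6,-27,135.9),tilt(0))
snap('side','side9.png'); snap('scene','scene9.png')
a=cv2.imread('pics/side9.png')[120:320,240:430]; b=cv2.imread('pics/scene9.png')[130:300,230:430]
cv2.imwrite('pics/z9.png',np.hstack([cv2.resize(a,(400,420)),cv2.resize(b,(400,420))]))
E
```

```text
t 9.65 tcp [ 0.4661 -0.0962  0.1436] jig [-146.4  -26.   143.6] tip jig [-146.4  -25.9  132.6] F jig [ 0.6 -0.1  1.6] open -0.0 q [-0.42 -0.05  2.14  0.    1.05  1.06]
axes(jig) x [ 0.001  0.002 -1.   ] y [ 1.    -0.     0.001] z [-0.    -1.    -0.002]
shift50 [ 0.154 -0.084  0.021]
turn deg [-0.01 -0.14 -0.05]
```

View pics/z9.png

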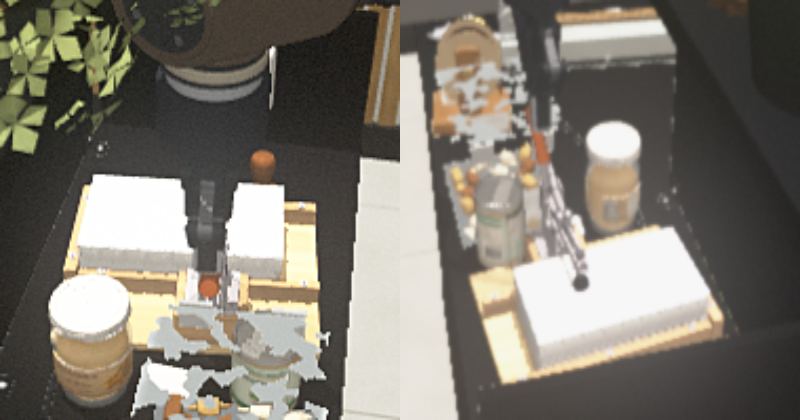

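Working: the handle is well over and the bar is swinging down onto the lid. Continue.

>>> drive_tool(series=[[[0.16, -0.1, 0.02], [0, 0, 0]], [[0.18, -0.08, 0], [0, 0, 0]], [[0, 0, 0], [0, 0, 0]]])

```text
time: 10.05
eef_pos: [0.4643, -0.0876, 0.1261]
tcp_rot: [0.707, 0.033, -0.706, 0.033]
contact_force: [0.1, 0.3, -0.0]
opening: -0.0
```

```bash
python3 - <<'E'
from h import *
plan((-155,-27,124),tilt(0))
E
```

```text
t 10.05 tcp [ 0.4643 -0.0876  0.1261] jig [-155.2  -27.   126.1] tip jig [-155.2  -26.9  115.1] F jig [-0.3  0.1 -0. ] open -0.0 q [-0.4  -0.03  2.16  0.    1.01  1.07]
axes(jig) x [ 0.     0.002 -1.   ] y [ 1.    -0.002  0.   ] z [-0.002 -1.    -0.002]
shift50 [0.041 0.004 0.001]
turn deg [-0.09 -0.13 -0.02]
```

>>> drive_tool(series=[[[-0.4, 0, 0], [0, 0, 0]], [[-0.8, 0, 0], [0, 0, 0]], [[-0.8, 0, 0.2], [0, 0, 0]], [[-0.4, 0.3, 0.6], [0, 0, 0]], [[0, 0.4, 0.6], [0, 0, 0]]])

```text
time: 10.55
eef_pos: [0.3947, -0.1274, 0.2452]
tcp_rot: [-0.703, -0.037, 0.71, -0.033]
contact_force: [-0.1, -1.0, 0.0]
opening: 0.004
```

>>> drive_tool(series=[[[0, 0.5, 0.6], [0, 0, 0]], [[0, 0.5, 0.4], [0, 0, 0]], [[0, 0.6, 0.3], [0, 0, 0]], [[0, 0, 0], [0, 0, 0]]])

```text
time: 10.95
eef_pos: [0.333, -0.2168, 0.2452]
tcp_rot: [-0.703, -0.036, 0.71, -0.033]
contact_force: [0.4, 0.8, -0.3]
opening: -0.004
```

```bash
python3 - <<'E'
from h import *
st()
snap('side','side10.png'); snap('scene','scene10.png'); snap('wrist','wrist10.png')
a=cv2.imread('pics/side10.png')[120:320,240:430]; b=cv2.imread('pics/scene10.png')[130:300,230:430]
cv2.imwrite('pics/z10.png',np.hstack([cv2.resize(a,(400,420)),cv2.resize(b,(400,420))]))
E
```

```text
t 10.95 tcp [ 0.333  -0.2168  0.2452] jig [ -39.1 -170.   245.2] tip jig [ -39.2 -170.1  234.2] F jig [-0.8  0.5 -0.3] open -0.0 q [-0.83 -0.37  2.21 -0.01  1.31  0.64]
axes(jig) x [-0.004 -0.01  -1.   ] y [ 1.     0.002 -0.004] z [ 0.002 -1.     0.01 ]
```

View pics/z10.png

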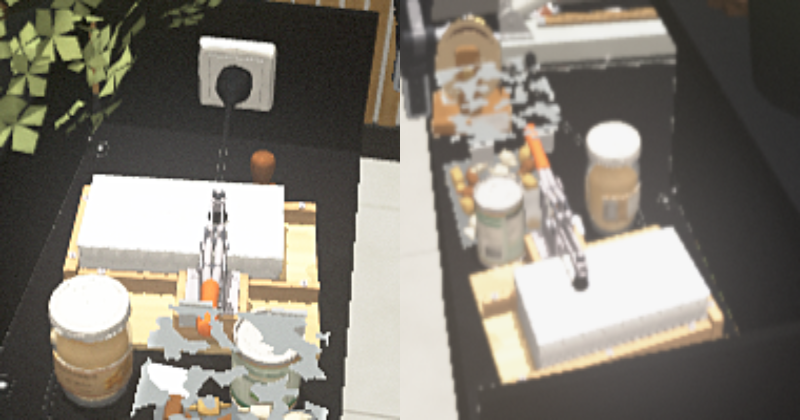

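View pics/wrist10.png

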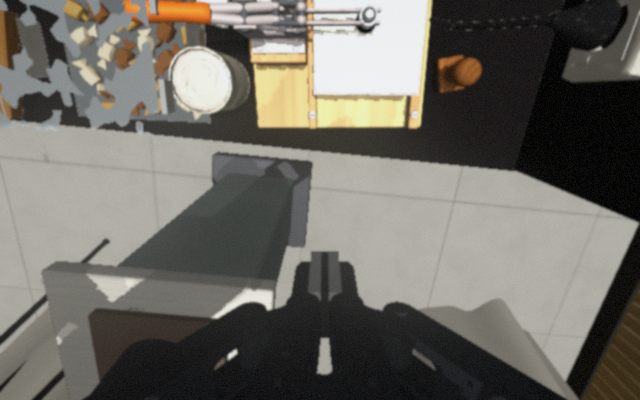

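```bash
python3 - <<'E'
from h import *
s=load('side10');c=load('scene10')
for f in(60,70,78.8):
    t=np.deg2rad(f);P=jig(-105-85*np.sin(t),-27,92+85*np.cos(t));print(f,proj(s,P),proj(c,P))
B=[jig(-7,-27,60)];print('pad',proj(s,B),proj(c,B))
im=cv2.imread('pics/side10.png')[170:300,290:400];cv2.imwrite('pics/z11a.png',cv2.resize(im,None,fx=5,fy=5,interpolation=cv2.INTER_CUBIC))
im=cv2.imread('pics/scene10.png')[165:265,270:380];cv2.imwrite('pics/z11b.png',cv2.resize(im,None,fx=5,fy=5,interpolation=cv2.INTER_CUBIC))
E
```

```text
60 [[336.4257921  261.08494234]] [[295.38771024 173.69998503]]
70 [[335.97121576 270.14372688]] [[294.85905069 177.47394424]]
78.8 [[335.65938409 277.40456012]] [[294.6553553  181.41389827]]
pad [[342.0352592  223.85371237]] [[319.96194222 244.94931496]]
```

View pics/z11a.png

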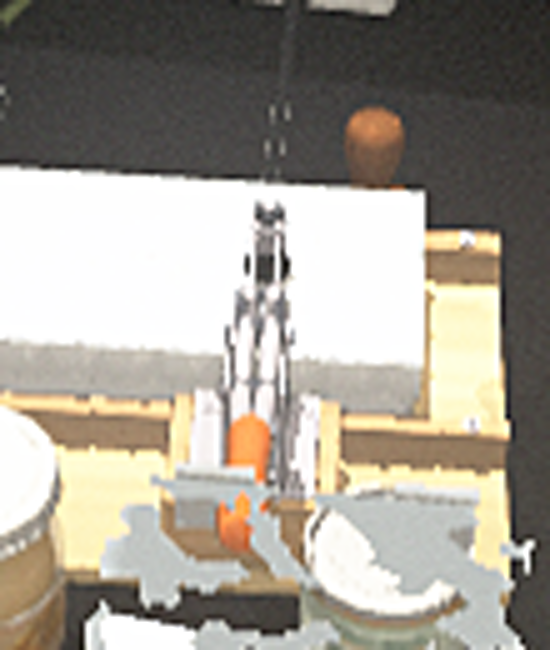

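View pics/z11b.png

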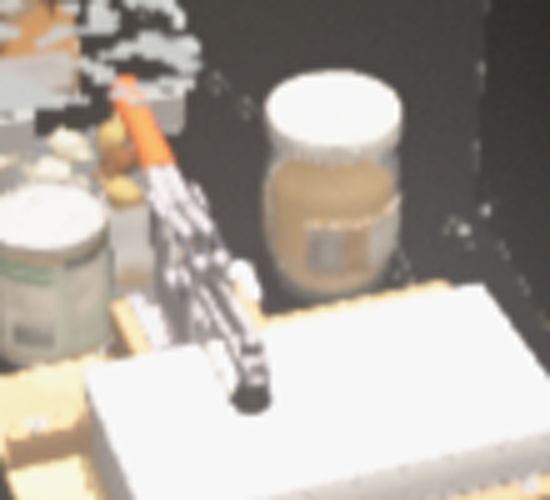

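```bash
python3 -c "
from h import *
print(ctrl.sign_off()); st()"
```

```text
the job is handed in; nothing more can be done
None
the job is handed in; nothing more can be done
```

I pressed the lid shut, pushed the box home against the end stop, flipped the clamp over until it snapped shut, backed the arm off clear, and handed the job in at about 11 s.

- **Lid:** pressing stopped at 11 N with the fingertips at lid height. Pictures taken after the push, before clamping, put the lid's free corners at z 59–64 mm, against 60 mm when shut.
- **Box home:** it slid at about 2.5 N, then the push force rose sharply to about 29 N with almost no more travel, so it is against the stop. That is below the 60 N crush limit. The pictures show no gap.
- **Clamp:** the force on the tool dropped to zero after dead centre. The handle tip then appeared within 2 pixels of its clamped position in both cameras, with the black pad on the lid.
- **Bystanders:** the tin, jar and stamp look unmoved in the last pictures. The label stack is mostly hidden from the cameras, so I did not check it; the tool stayed above z 0.11 m on that side.

One measurement disagreed: my camera-fitted jig frame was about 4 mm off in both x and y compared with the box once it was home. I took home from the force rise and the pictures, and placed the clamp push from a fresh wrist-camera view.

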